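# Put the washed chopstick holder away on its drying peg and close the drawer

## Robot

A 6-joint arm with a two-finger parallel gripper is mounted at the origin on the work surface. World frame = base frame: x ahead of the robot, y to its left, z up, the work surface at z = 0. Lengths are in m, angles in rad, forces in N, time in s.
With the tool pointing down it reaches from about 0.325 to 0.85 m from the base axis. Payload 15.5 kg.
Tool frame: the origin (TCP) lies at the very end of the fingers, on their centre line; the grasp point (between the pads) lies 19 mm behind it; z points along the fingers, y is the line along which they close (so a half turn about z gives the same grasp; the last joint's range is limited). The gripper opens to 91 mm and grips with 3 to 60 N. Pads are 32 mm wide; open, the fingers measure 118 mm over their backs; the gripper's body (76 mm by 178 mm) begins 60 mm behind the grasp point.
Start: joints at [1.151, 0.494, 1.345, -0, 1.302, -0.096], TCP at [0.199, 0.592, 0.214] pointing down, gripper open.
Joint ranges: [-2.91, 2.91], [-0.82, 2.16], [0.22, 2.67], [-1.22, 4.37], [0.12, 2.79], [-3.08, 3.08]. Speed limits (rad/s): [1.89, 1.89, 2.57, 3.01, 3.01, 3.01].

## Interface

Orientations are given as a rotation vector (axis times angle).
In Python, from rig import r, optics gives the robot as it stands.
- The arm moves only by the tool step_arm, never from a script. Its argument "commands" is a list of rows, each a list of 3 entries, a list of its own where there are three numbers: the shift along the tool's x, y, z in units of 750 mm (1.0 is 750 mm), then the turn about the tool's z in units of pi rad (1.0 is pi rad), then the finger opening in mm, from 0 to 91.2. In form: [[[x, y, z], roll, jaw], ...]. A call has 1 to 5 rows; each row is the pose to reach, as a shift and turn from the pose commanded when the call began, along the tool's axes at that moment, turning the shorter way round; what a row does not reach only later rows make up. A row lasts 1/12 s, in which the tool goes at most 41.7 mm and 7.16 degrees, less where a joint would pass 70% of its speed; a pose out of reach is approached as far as the arm can. A call with a number of a shift or a turn outside -1 to 1 is refused whole. A call with a gripper value outside its range is refused whole. The fingers move at their own pace and stop on an object; "squeeze" is the grip in N (left out, the last holds). Time passes only in rows, so rows that repeat a pose let the fingers close. It gives the time, the measured TCP pose, the force, the opening and the grip force at its end, in the units of the state.
- r.read_state(): the state, without advancing time (a new reading comes with each control period).
- optics.camera(name): name is "side" or "top"; returns a dict with "pixels" (384x512x3 uint8, blue, green, red), "fx", "fy", "cx", "cy" (pixels), "eye" and "orientation" of the camera in the world. Camera axes: x right, y down, z forward; pixel columns grow to the right and rows downward; lengths in m; the calibration is good to about 2 mm. A picture is of the moment at which its call begins. There is no depth.
- r.job_done(): hands the job in; it is judged then, once.
The state is a dict: "time_s": time; "joint_positions": joint angles; "dq": joint speeds; "tau": joint torques, N m; "tcp_pos": TCP position; "tcp_rot": TCP orientation; "contact_force": force on the tool from outside, world axes, zero at the start; "ft_torque": the same for the moment, N m; "gripper_width": finger opening in m; "grip_force": force on a finger pad.
Only numpy, scipy, OpenCV 4.12 (cv2) and the standard library are available. Lean on these libraries where they do the work, as an engineer would, in place of code of your own. Each camera call takes 0.05 s, during which the arm holds its last target. There are 200 camera calls.

## Task

The washed square metal chopstick holder stands upright on the counter: turn it upside down over the upright drying peg in the open drawer, so that its rim sits on the drawer floor, and let go of it; you can lay it on its side on the rubber mat to change your grip. Then push the drawer gently, without slamming it, past its catch until it is fully home. Leave the tumbler, jar, bowl, turner and sauce bottle where they are.

Things in the scene. Friction and masses are not known exactly. Their poses are not given: they have to be found in the camera images.
- holder: the square chopstick holder: open-topped plain metal box, 56 x 56 mm outside, 100 mm tall, walls and bottom 3 mm, about 0.2 kg; it starts upright with its mouth up. Origin: centre of its closed underside; z runs from the closed end to the mouth, x and y are normal to the side faces.
- holder_rim (a point): centre of the holder's open mouth, 100 mm along its z from its origin
- cabinet: fixed low steel cabinet, 250 mm deep, 270 mm wide, 175 mm high, with one pull-out drawer. Origin: on the table, middle of its front plane. x points into the cabinet (the direction in which the drawer closes), y to the left, z up. The roof and upper side walls begin 30 mm behind the front plane; the clear opening reaches up to z = 163 mm.
- drawer (a joint): how far the drawer is open, in m: 0 = fully home against its stop; it starts 0.13 to 0.17 open. A sprung catch (detent) resists with some 6 to 12 N from about 18 mm to 7 mm before home and pulls the drawer in over the last few millimetres; let go earlier, it springs back out to 15 to 20 mm. Sliding friction about 1 N.
- drawer_front (a point): middle of the outer face of the drawer's flat front panel, 50 mm above the table. The panel is 270 mm wide, 14 mm thick, from 6 to 80 mm above the table, with a flat recessed finger pull and no handle; x points into the cabinet. The drawer floor is 36 mm, its side walls 65 mm above the table; a fixed pile of saucers, 88 mm across, its top 64 mm above the table, sits in the left half.
- drawer_peg (a point): foot of the upright round drying peg on the drawer floor (36 mm above the table), in the drawer's right half, 75 mm behind the inner face of the front panel and 55 mm to the right of the middle. The peg is 34 mm thick and 77 mm high, tapered over its top 17 mm. Axes as the cabinet's.
- mat: fixed black rubber draining mat, 170 x 120 mm, 4 mm thick, kept clear: room to lay things down. Origin: centre of its underside.
- tumbler: bystander: round metal tumbler, 60 mm across, 85 mm tall, standing upright. Origin: centre of its underside.
- jar: bystander: jar with a green lid, 64 mm across, 85 mm tall. Origin: centre of its underside.
- bowl: bystander: white bowl, 120 mm across, 50 mm tall. Origin: centre of its underside.
- turner: bystander: cook's turner lying on the table, 260 mm long along its x. Origin: middle of its underside.
- sauce: bystander: tall sauce bottle, 60 mm across, 190 mm tall. Origin: centre of its underside.

How it is judged:
By the outcome, as a careful person would: the job done as asked, in the order asked, and still so for the second after the job is handed in, with the robot touching nothing.
It also fails if it takes over 72 s, if anything falls off the work surface, if the arm or the gripper's body presses on something with over 40 N, if the wrist force passes 120 N, or if a joint passes its speed limit or range.

## Working session

There is one attempt and no reset: what is moved stays moved. The work goes in short steps, Python scripts to look and compute and a tool call to move; the robot and the scene stay as the last step left them, time stands still between calls to the robot, and variables do not carry over. Pictures are saved under pics/ and viewed, at most 10 in all, crops included, and the job is handed in when it is done.

Besides the shell and the picture viewer there is one more tool, called as name([rows], argument=value, ...), one row to a line, values as JSON. step_arm: Moves the arm, as the interface text tells. Its arguments: {"type":"object","properties":{"commands":{"type":"array","items":{"type":"array"}},"squeeze":{"type":"number"}},"required":["commands"]}

```bash
ls; mkdir -p pics
python3 - <<'E'
from rig import r, optics
import cv2
for n in("side","top"):
    c=optics.camera(n); cv2.imwrite(f"pics/{n}0.png",c["pixels"])
    print(n,{k:v for k,v in c.items() if k!="pixels"})
print(r.read_state())
E
```

```text
pics
side {'fx': 447.37855923653353, 'fy': 447.37855923653353, 'cx': 259.670452693111, 'cy': 202.39757188875532, 'eye': array([ 0.25647843, -1.10300572,  0.91331587]), 'orientation': array([-2.15388422,  0.34469814, -0.16034906])}
top {'fx': 432.1732982751963, 'fy': 432.1732982751963, 'cx': 253.75156026163717, 'cy': 191.43740858723547, 'eye': array([0.40436533, 0.02504976, 1.29423081]), 'orientation': array([-2.1563498 ,  2.12417851, -0.17189335])}
{'time_s': 0.1, 'joint_positions': array([ 1.15050654e+00,  4.94083120e-01,  1.34605730e+00,  1.32853376e-05,
        1.30251483e+00, -9.54874154e-02]), 'dq': array([ 2.08926611e-04, -9.37316490e-04,  2.64761232e-04,  9.08439673e-05,
       -1.40126756e-03, -1.35559631e-04]), 'tau': array([ 1.22666610e-03, -8.80237412e+01, -3.82550883e+01,  7.12161139e-02,
        4.79567761e-02,  9.77013201e-05]), 'tcp_pos': array([0.19929692, 0.59201458, 0.2134255 ]), 'tcp_rot': array([-5.07918238e-01, -3.09997425e+00,  1.60865779e-03]), 'contact_force': array([-0.35040904,  0.56937511,  0.8073357 ]), 'ft_torque': array([-0.03555329, -0.06036334, -0.01612458]), 'grip_force': 0.0, 'gripper_width': 0.09108378964348217}
```

View pics/side0.png

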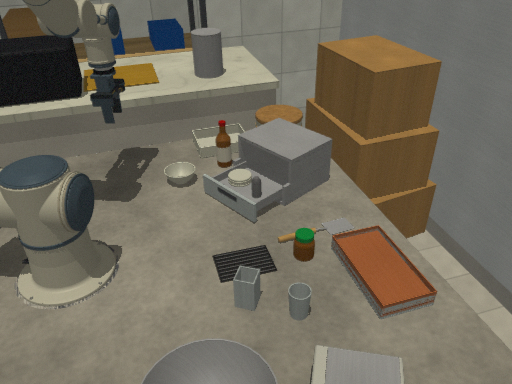

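View pics/top0.png

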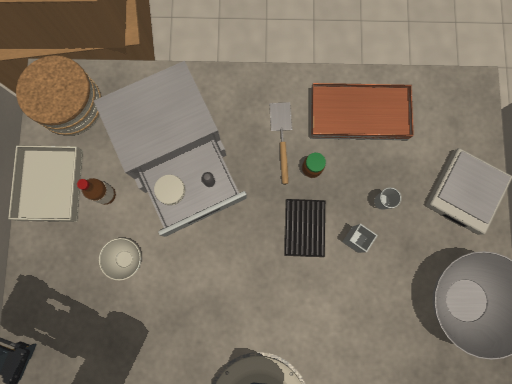

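The side view shows the holder (247,287), mat (245,263), drawer with peg (256,186) and saucers, and the cabinet. In the top view, the holder is at (362,238), mat at (305,228), peg at (208,179), and the drawer front runs from (163,231) to (244,195). I'll zoom in for corner pixels.

```bash
cat > h.py <<'E'
import numpy as np, cv2
from scipy.spatial.transform import Rotation as R
def proj(c,P):
    M=R.from_rotvec(c["orientation"]).as_matrix(); q=(np.atleast_2d(P)-c["eye"])@M
    return np.c_[c["fx"]*q[:,0]/q[:,2]+c["cx"],c["fy"]*q[:,1]/q[:,2]+c["cy"]]
def ray(c,uv,z):
    M=R.from_rotvec(c["orientation"]).as_matrix()
    d=M@np.array([(uv[0]-c["cx"])/c["fx"],(uv[1]-c["cy"])/c["fy"],1]); return c["eye"]+d*(z-c["eye"][2])/d[2]
def crop(im,x,y,w,h,s):
    o=cv2.resize(im[y:y+h,x:x+w],None,fx=s,fy=s,interpolation=cv2.INTER_CUBIC)
    for i in range((-x)%10,w,10): cv2.putText(o,str(x+i),(i*s,8),0,.3,(0,0,255),1) if (x+i)%20==0 else 0; cv2.line(o,(i*s,0),(i*s,4),(0,0,255),1)
    for j in range((-y)%10,h,10): cv2.putText(o,str(y+j),(5,j*s+3),0,.3,(0,0,255),1) if (y+j)%20==0 else 0; cv2.line(o,(0,j*s),(4,j*s),(0,0,255),1)
    return o
E
python3 - <<'E'
import cv2,numpy as np
from h import *
t=cv2.imread("pics/top0.png"); s=cv2.imread("pics/side0.png")
a=crop(t,90,60,160,180,3); b=crop(t,280,190,100,80,3)[:240]
c=crop(s,205,235,100,80,3)
col=np.vstack([b,c,np.zeros((60,300,3),np.uint8)])
cv2.imwrite("pics/c1.png",np.hstack([a,col]))
E
```

```text
(no output)
```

View pics/c1.png

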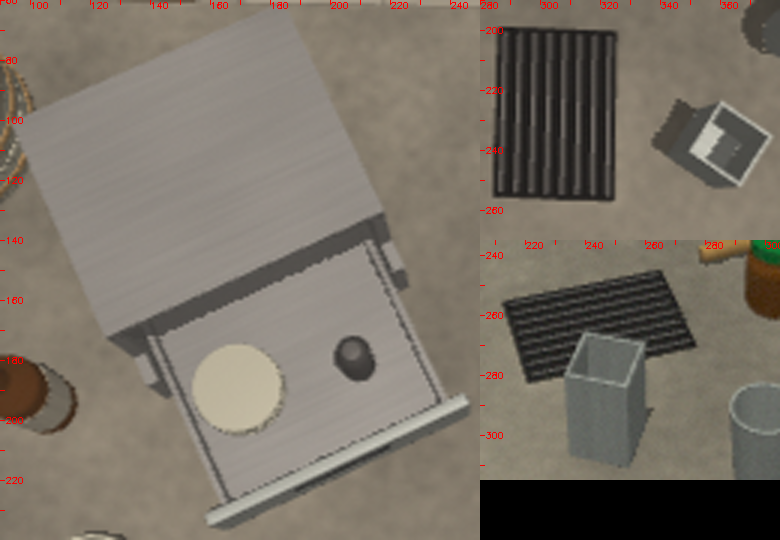

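The crop gives corner pixels for the roof, panel, peg, mat and holder. Next I'll fit poses to them.

```bash
cat > fit.py <<'E'
from rig import r, optics
import numpy as np
from h import *
from scipy.optimize import least_squares
T=optics.camera("top"); S=optics.camera("side")
def pl(p,L):
    c,s=np.cos(p[2]),np.sin(p[2]); L=np.array(L,float); return np.c_[p[0]+c*L[:,0]-s*L[:,1],p[1]+s*L[:,0]+c*L[:,1],L[:,2]]
# holder
h=.028
def fh(p):
    top=pl(p,[[h,h,.1],[h,-h,.1],[-h,-h,.1],[-h,h,.1]])
    bot=pl(p,[[-h,-h,0],[-h,h,0]])
    return top,bot
tT=[[360.7,223.7],[377.3,235.7],[366.7,252.3],[349.7,240]]
tS=[[260.3,269.7],[255.7,283.7],[233.7,279.7],[240.3,266]]
pts=[ray(T,u,.1)[:2] for u in tT]; print("rim top",np.round(pts,4).tolist())
ptsS=[ray(S,u,.1)[:2] for u in tS]; print("rim side",np.round(ptsS,4).tolist())
print("bot side",[np.round(ray(S,u,0)[:2],4) for u in([254.3,310.3],[235.7,307.3])])
print("ctr",np.mean(pts,0),np.mean(ptsS,0))
# cabinet
def f(p):
    o=p[3]
    A=proj(T,pl(p,[[.03,-.135,.175],[.03,.135,.175],[.25,.135,.175],[.25,-.135,.175],[-o,-.135,.08],[-o,.135,.08],[-o+.089,-.055,.113]]))
    return A-np.array([[217.7,130.7],[125.7,172.3],[96.7,100.7],[186.7,61.7],[246.9,194.3],[159.5,234.5],[207.7,176.3]])
q=least_squares(lambda p:f(p).ravel(),[.55,.3,.4,.15],loss="soft_l1"); print("cab",q.x); print(f(q.x).round(1).tolist())
print("mat",[np.round(ray(T,u,.004)[:2],4).tolist() for u in([286.7,199],[325.3,200.7],[324.3,256.7],[284.7,255.3])])
print("peg",pl(q.x,[[-q.x[3]+.089,-.055,.036]]),ray(T,[207.7,176.3],.113),"front",pl(q.x,[[-q.x[3],0,.05]]))
print("saucer", ray(T,[169.3,189.3],.064))
E
python3 fit.py
```

```text
rim top [[0.5086, -0.2738], [0.4762, -0.3187], [0.4304, -0.2883], [0.4633, -0.2424]]
rim side [[0.5099, -0.2773], [0.4833, -0.3222], [0.4341, -0.2907], [0.464, -0.2469]]
bot side [array([ 0.4783, -0.3189]), array([ 0.4341, -0.2931])]
ctr [ 0.46961473 -0.28080053] [ 0.47283333 -0.28425458]
cab [0.65931399 0.22663816 0.44943353 0.1438232 ]
[[1.7, 0.4], [0.3, 0.3], [-1.5, -0.3], [-0.0, -0.6], [0.1, 0.2], [-0.1, 0.2], [-0.3, -0.3]]
mat [[0.5882, -0.0763], [0.5848, -0.1927], [0.4178, -0.1878], [0.4201, -0.0708]]
peg [[0.63383014 0.15328179 0.036     ]] [0.63308588 0.15229637 0.113     ] front [[0.52977339 0.16415339 0.05      ]]
saucer [0.60271905 0.26701228 0.064     ]
```

step_arm([
  [[-0.143,-0.198,0],0,91],
  [[-0.143,-0.198,0],0,91],
  [[-0.143,-0.198,0],0,91],
  [[-0.143,-0.198,0],0,91],
  [[-0.143,-0.198,0],0,91],
])

```text
time_s: 0.62
tcp_pos: [0.2538, 0.413, 0.2137]
tcp_rot: [-0.509, -3.1, 0.003]
contact_force: [0.4, 0.3, 0.3]
gripper_width: 0.0909
grip_force: 0.0
```

step_arm([
  [[-0.143,-0.198,0],0,91],
  [[-0.143,-0.198,0],0,91],
  [[-0.143,-0.198,0],0,91],
  [[-0.143,-0.198,0],0,91],
  [[-0.143,-0.198,0],0,91],
])

```text
time_s: 1.03
tcp_pos: [0.3081, 0.2387, 0.2139]
tcp_rot: [0.51, 3.1, -0.002]
contact_force: [0.8, 0.5, 0.5]
gripper_width: 0.0909
grip_force: 0.0
```

step_arm([
  [[-0.143,-0.198,0],0,91],
  [[-0.143,-0.198,0],0,91],
  [[-0.143,-0.198,0],0,91],
  [[-0.143,-0.198,0],0,91],
  [[-0.143,-0.198,0],0,91],
])

```text
time_s: 1.45
tcp_pos: [0.363, 0.0642, 0.2141]
tcp_rot: [0.51, 3.099, -0.001]
contact_force: [0.0, -0.1, 0.3]
gripper_width: 0.091
grip_force: 0.0
```

step_arm([
  [[-0.143,-0.198,0],0,91],
  [[-0.143,-0.198,0],0,91],
  [[-0.143,-0.198,0],0,91],
  [[-0.143,-0.198,0],0,91],
  [[-0.143,-0.198,0],0,91],
])

```text
time_s: 1.87
tcp_pos: [0.4179, -0.112, 0.2141]
tcp_rot: [0.511, 3.098, -0.002]
contact_force: [-0.4, 1.7, 0.2]
gripper_width: 0.091
grip_force: 0.0
```

```bash
cat >> h.py <<'E'
def show(*targets):
    """targets (x,y,z,tool-y angle deg): prints shift/roll units from current pose"""
    from rig import r
    s=r.read_state(); p=s["tcp_pos"]; M=R.from_rotvec(s["tcp_rot"]).as_matrix(); a=np.degrees(np.arctan2(M[1,1],M[0,1]))
    print("t",s["time_s"],"p",p.round(4),"ya",a.round(2),"F",s["contact_force"].round(1),"w",round(s["gripper_width"],4),"g",round(s["grip_force"],1),"j",s["joint_positions"].round(2))
    for t in targets:
        d=(a-t[3]+180)%360-180
        print(((np.array(t[:3])-p)@M/.75).round(3).tolist(),round(d/180,3))
E
python3 -c "
from h import *
show((.471,-.2825,.16,56),(.471,-.2825,.058,56))"
```

```text
t 1.8667 p [ 0.4179 -0.112   0.2141] ya 71.26 F [-0.4  1.7  0.2] w 0.091 g 0.0 j [-0.4   0.22  1.79 -0.    1.12 -1.64]
[-0.14, -0.192, 0.073] 0.085
[-0.14, -0.192, 0.209] 0.085
```

step_arm([
  [[-0.14,-0.192,0.073],0.085,91],
  [[-0.14,-0.192,0.073],0.085,91],
  [[-0.14,-0.192,0.073],0.085,91],
  [[-0.14,-0.192,0.073],0.085,91],
  [[-0.14,-0.192,0.073],0.085,91],
])

```text
time_s: 2.28
tcp_pos: [0.4707, -0.2816, 0.1577]
tcp_rot: [0.919, 3.004, -0.001]
contact_force: [-1.1, 0.3, -0.5]
gripper_width: 0.0911
grip_force: 0.0
```

step_arm([
  [[0,0,0],0,91],
  [[0,0,0],0,91],
])

```text
time_s: 2.45
tcp_pos: [0.4697, -0.2781, 0.1584]
tcp_rot: [-0.918, -3.003, -0.001]
contact_force: [0.1, -0.4, 0.0]
gripper_width: 0.0909
grip_force: 0.0
```

```bash
python3 -c "
from h import *
show((.471,-.2825,.058,56))
from rig import optics
T=optics.camera('top');S=optics.camera('side')
cv2.imwrite('pics/c2.png',np.hstack([crop(T['pixels'],310,180,100,100,4),crop(S['pixels'],205,225,100,100,4)]))"
```

```text
t 2.45 p [ 0.4697 -0.2781  0.1584] ya 56.0 F [ 0.1 -0.4  0. ] w 0.0909 g 0.0 j [-0.64  0.45  1.61  0.    1.09 -1.62]
[-0.005, -0.004, 0.134] 0.0
```

View pics/c2.png

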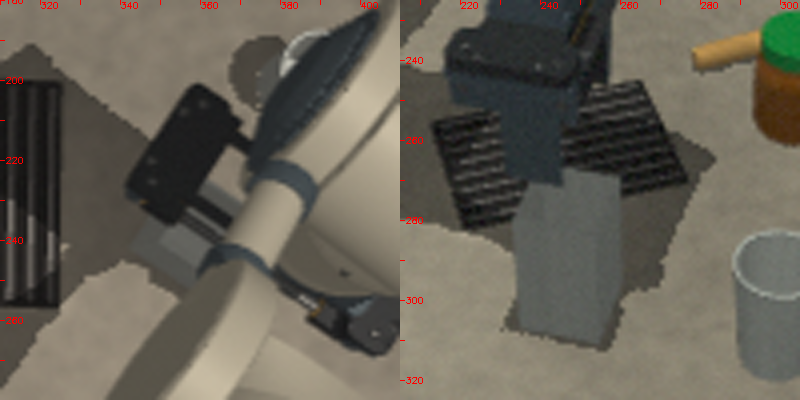

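The gripper straddles the holder with clearance on both sides (side crop: holder rim at about 240–258, 270), so I'll descend and grip.

step_arm([
  [[-0.005,-0.004,0.06],0,91],
  [[-0.005,-0.004,0.1],0,91],
  [[-0.005,-0.004,0.134],0,91],
  [[-0.005,-0.004,0.134],0,91],
  [[-0.005,-0.004,0.134],0,91],
])

```text
time_s: 2.97
tcp_pos: [0.471, -0.2809, 0.0588]
tcp_rot: [-0.914, -3.004, -0.001]
contact_force: [0.7, 0.3, 1.1]
gripper_width: 0.0913
grip_force: 0.0
```

step_arm([
  [[0,0,0],0,45],
  [[0,0,0],0,45],
  [[0,0,0],0,45],
  [[0,0,0],0,45],
  [[0,0,0],0,45],
], squeeze=20)

```text
time_s: 3.38
tcp_pos: [0.4718, -0.2823, 0.0595]
tcp_rot: [0.916, 3.004, -0.001]
contact_force: [-0.4, -0.4, -0.0]
gripper_width: 0.0603
grip_force: 0.0
```

step_arm([
  [[0,0,0],0,45],
  [[0,0,0],0,45],
  [[0,0,0],0,45],
  [[0,0,0],0,45],
  [[0,0,0],0,45],
], squeeze=20)

```text
time_s: 3.8
tcp_pos: [0.4717, -0.2821, 0.0591]
tcp_rot: [0.916, 3.004, -0.0]
contact_force: [0.5, 2.2, 7.5]
gripper_width: 0.0562
grip_force: 20.0
```

```bash
python3 -c "
from h import *
show((.471,-.2825,.12,56))"
```

```text
t 3.8 p [ 0.4717 -0.2821  0.0591] ya 56.09 F [0.5 2.2 7.5] w 0.0562 g 20.0 j [-0.65  0.59  1.69  0.    0.86 -1.63]
[0.0, -0.001, -0.081] 0.0
```

step_arm([
  [[0,0,-0.03],0,45],
  [[0,0,-0.081],0,45],
  [[0,0,-0.081],0,45],
], squeeze=25)

```text
time_s: 4.05
tcp_pos: [0.4735, -0.2836, 0.1244]
tcp_rot: [0.914, 2.999, -0.004]
contact_force: [2.3, -2.2, -0.6]
gripper_width: 0.0561
grip_force: 24.9
```

```bash
python3 -c "
from h import *
show((.45,-.132,.12,90))"
```

```text
t 4.05 p [ 0.4735 -0.2836  0.1244] ya 56.09 F [ 2.3 -2.2 -0.6] w 0.0561 g 24.9 j [-0.65  0.5   1.64 -0.    1.   -1.63]
[0.139, 0.15, 0.005] -0.188
```

step_arm([
  [[0.05,0.05,0],-0.04,45],
  [[0.08,0.09,0],-0.08,45],
  [[0.11,0.12,0],-0.12,45],
  [[0.135,0.145,0],-0.16,45],
  [[0.139,0.15,0],-0.188,45],
])

```text
time_s: 4.47
tcp_pos: [0.4455, -0.1266, 0.1191]
tcp_rot: [0.012, -3.139, -0.003]
contact_force: [-1.1, -0.5, -3.0]
gripper_width: 0.0556
grip_force: 25.0
```

step_arm([
  [[0,0,0],0,45],
  [[0,0,0],0,45],
  [[0,0,0],0,45],
])

```text
time_s: 4.72
tcp_pos: [0.4482, -0.1314, 0.1194]
tcp_rot: [0.008, 3.141, -0.001]
contact_force: [-0.4, 0.6, -2.8]
gripper_width: 0.0559
grip_force: 25.0
```

```bash
python3 -c "
from h import *
show((.45,-.132,.066,90))"
```

```text
t 4.7167 p [ 0.4482 -0.1314  0.1194] ya 89.71 F [-0.4  0.6 -2.8] w 0.0559 g 25.0 j [-0.41  0.41  1.84 -0.    0.89 -1.98]
[-0.002, -0.001, 0.071] -0.002
```

step_arm([
  [[-0.002,0,0.04],0,45],
  [[-0.002,0,0.06],0,45],
  [[-0.002,0,0.07],0,45],
  [[-0.002,0,0.075],0,45],
  [[-0.002,0,0.075],0,45],
])

```text
time_s: 5.13
tcp_pos: [0.4493, -0.1312, 0.063]
tcp_rot: [-0.005, -3.141, -0.0]
contact_force: [0.0, -0.2, -2.3]
gripper_width: 0.056
grip_force: 25.0
```

step_arm([
  [[0,0,0],0,45],
  [[0,0,0],0,45],
  [[0,0,0],0,45],
], squeeze=4)

```text
time_s: 5.38
tcp_pos: [0.4495, -0.1309, 0.0636]
tcp_rot: [0.003, 3.141, -0.001]
contact_force: [-0.4, -0.1, -1.7]
gripper_width: 0.0558
grip_force: 4.0
```

```bash
python3 -c "
from h import *
show((.45,-.132,.066,90))
h=.078
for k in range(3):
  t0=np.radians(30*k)
  f=lambda t:np.array([-.028*np.cos(t)+h*np.sin(t),.028*np.sin(t)+h*np.cos(t)])
  print([(-(f(t0+np.radians(6*i))-f(t0))/.75).round(3).tolist() for i in range(1,6)])"
```

```text
t 5.3833 p [ 0.4495 -0.1309  0.0636] ya 89.89 F [-0.4 -0.1 -1.7] w 0.0558 g 4.0 j [-0.41  0.51  1.89 -0.    0.75 -1.98]
[-0.001, -0.001, -0.003] -0.001
[[-0.011, -0.003], [-0.022, -0.005], [-0.034, -0.006], [-0.046, -0.006], [-0.057, -0.005]]
[[-0.011, 0.003], [-0.022, 0.006], [-0.033, 0.011], [-0.043, 0.017], [-0.052, 0.024]]
[[-0.008, 0.008], [-0.016, 0.017], [-0.023, 0.026], [-0.028, 0.036], [-0.033, 0.047]]
```

step_arm([
  [[0,0,0.003],0,45],
  [[0,0,0.004],0,45],
  [[0,0,0.004],0,45],
], squeeze=4)

```text
time_s: 5.63
tcp_pos: [0.4497, -0.1309, 0.0603]
tcp_rot: [0.002, 3.141, -0.001]
contact_force: [-0.1, -1.7, 1.5]
gripper_width: 0.0562
grip_force: 4.0
```

step_arm([
  [[-0.011,0,-0.002],0,45],
  [[-0.022,0,-0.004],0,45],
  [[-0.034,0,-0.005],0,45],
  [[-0.046,0,-0.005],0,45],
  [[-0.057,0,-0.004],0,45],
])

```text
time_s: 6.05
tcp_pos: [0.4934, -0.1306, 0.0633]
tcp_rot: [0.002, 3.141, -0.0]
contact_force: [-0.2, -0.4, -3.3]
gripper_width: 0.0562
grip_force: 4.0
```

```bash
python3 -c "
from h import *
show((.45,-.132,.066,90))
from rig import optics
T=optics.camera('top');S=optics.camera('side')
cv2.imwrite('pics/c3.png',np.hstack([crop(T['pixels'],280,180,90,100,4),crop(S['pixels'],200,210,90,100,4)]))"
```

```text
t 6.05 p [ 0.4934 -0.1306  0.0633] ya 89.94 F [-0.2 -0.4 -3.3] w 0.0562 g 4.0 j [-0.38  0.55  1.79  0.    0.81 -1.95]
[0.058, -0.002, -0.004] -0.0
```

View pics/c3.png

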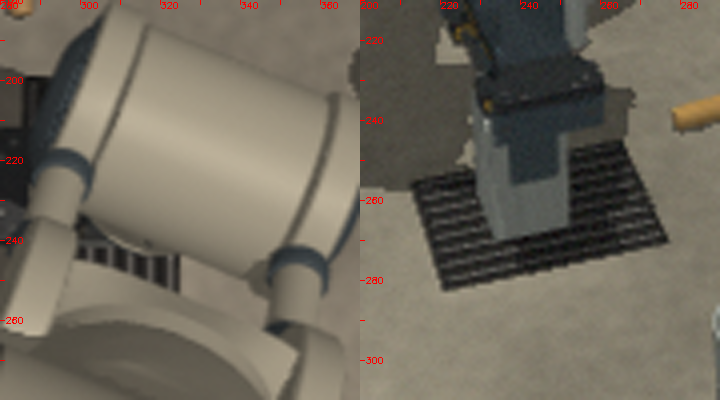

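The side crop shows the holder hanging nearly upright at (247,235): it was carried rather than tipped. I'll go back, press it lightly onto the mat with the lowest grip force, and follow a slightly lower arc.

step_arm([
  [[0,0,-0.012],0,45],
  [[0.03,0,-0.012],0,45],
  [[0.058,0,-0.012],0,45],
  [[0.058,0,-0.012],0,45],
  [[0.058,0,0],0,45],
], squeeze=12)

```text
time_s: 6.57
tcp_pos: [0.448, -0.1307, 0.0645]
tcp_rot: [0.003, 3.14, -0.001]
contact_force: [1.8, -0.5, -1.6]
gripper_width: 0.0558
grip_force: 12.0
```

step_arm([
  [[0,0,0.004],0,45],
  [[0,0,0.008],0,45],
  [[0,0,0.008],0,45],
], squeeze=3)

```text
time_s: 6.82
tcp_pos: [0.4489, -0.1306, 0.0566]
tcp_rot: [-0.002, -3.141, -0.0]
contact_force: [0.5, 0.2, -2.4]
gripper_width: 0.0562
grip_force: 3.0
```

```bash
python3 -c "
from h import *
show((.45,-.132,.066,90))
h=.073
f=lambda t:np.array([-.028*np.cos(t)+h*np.sin(t),.028*np.sin(t)+h*np.cos(t)])
for k in range(3):
  t0=np.radians(30*k)
  print([(-(f(t0+np.radians(6*i))-f(t0))/.75).round(3).tolist() for i in range(1,6)])"
```

```text
t 6.8167 p [ 0.4489 -0.1306  0.0566] ya 89.94 F [ 0.5  0.2 -2.4] w 0.0562 g 3.0 j [-0.41  0.52  1.89 -0.    0.73 -1.98]
[-0.002, -0.002, -0.013] -0.0
[[-0.01, -0.003], [-0.021, -0.006], [-0.032, -0.007], [-0.043, -0.007], [-0.054, -0.006]]
[[-0.011, 0.002], [-0.021, 0.006], [-0.031, 0.01], [-0.04, 0.016], [-0.049, 0.022]]
[[-0.008, 0.007], [-0.015, 0.015], [-0.022, 0.024], [-0.027, 0.034], [-0.032, 0.044]]
```

```bash
python3 -c "
from h import *
from rig import optics
T=optics.camera('top');S=optics.camera('side')
show()
cv2.imwrite('pics/c4.png',crop(S['pixels'],200,210,90,100,6))"
```

```text
t 6.9167 p [ 0.4487 -0.1305  0.0569] ya 89.94 F [ 0.4 -0.2 -2.4] w 0.0563 g 3.0 j [-0.41  0.52  1.89  0.    0.73 -1.98]
```

View pics/c4.png

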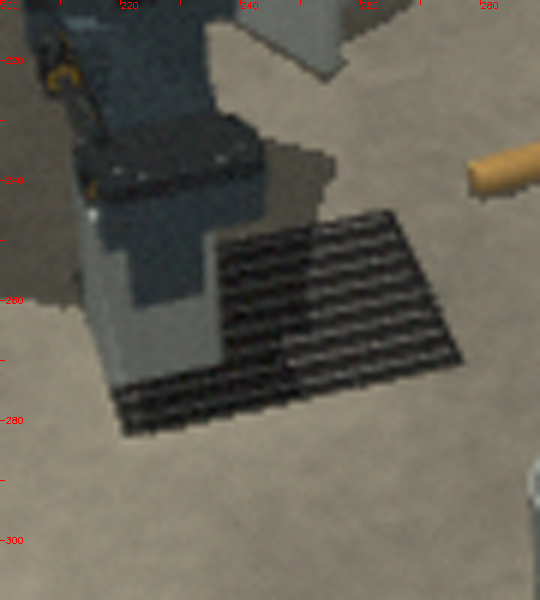

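```bash
python3 -c "
from h import *
from rig import optics
S=optics.camera('side')
for z in(0.,.004,.010):
  print(z,proj(S,[[.4487-.028,-.1585,z],[.4487+.028,-.1585,z]]).round(1).tolist())
print(proj(S,[[.4487-.028,-.1585,.104],[.4487+.028,-.1585,.104]]).round(1).tolist())
print('mat',proj(S,[[.4178,-.1878,.004]]))
show()"
```

```text
0.0 [[219.1, 275.0], [237.7, 270.7]]
0.004 [[219.0, 274.0], [237.6, 269.7]]
0.01 [[218.9, 272.5], [237.5, 268.2]]
[[216.6, 247.7], [236.1, 243.5]]
mat [[220.41822641 281.01959384]]
t 6.9667 p [ 0.4486 -0.1305  0.057 ] ya 89.94 F [-0.8  0.6 -1.7] w 0.0559 g 3.0 j [-0.41  0.52  1.9   0.    0.73 -1.98]
```

step_arm([
  [[0,0,0.003],0,45],
  [[0,0,0.005],0,45],
  [[0,0,0.005],0,45],
  [[0,0,0.005],0,45],
  [[0,0,0.005],0,45],
])

```text
time_s: 7.38
tcp_pos: [0.4483, -0.1305, 0.0533]
tcp_rot: [-0.002, -3.141, -0.0]
contact_force: [-0.2, -0.5, -2.2]
gripper_width: 0.0558
grip_force: 3.0
```

step_arm([
  [[-0.01,0,-0.001],0,45],
  [[-0.02,0,-0.003],0,45],
  [[-0.03,0,-0.004],0,45],
  [[-0.04,0,-0.004],0,45],
  [[-0.05,0,-0.003],0,45],
])

```text
time_s: 7.8
tcp_pos: [0.4872, -0.1307, 0.0558]
tcp_rot: [0.002, 3.141, -0.0]
contact_force: [-0.5, -0.3, -2.2]
gripper_width: 0.056
grip_force: 3.0
```

```bash
python3 -c "
from h import *
from rig import optics
T=optics.camera('top');S=optics.camera('side')
show()
cv2.imwrite('pics/c5.png',crop(S['pixels'],200,210,90,100,6))"
```

```text
t 7.9 p [ 0.4876 -0.1308  0.0556] ya 89.96 F [-0.6 -0.8 -2.7] w 0.056 g 3.0 j [-0.38  0.55  1.81  0.    0.78 -1.95]
```

View pics/c5.png

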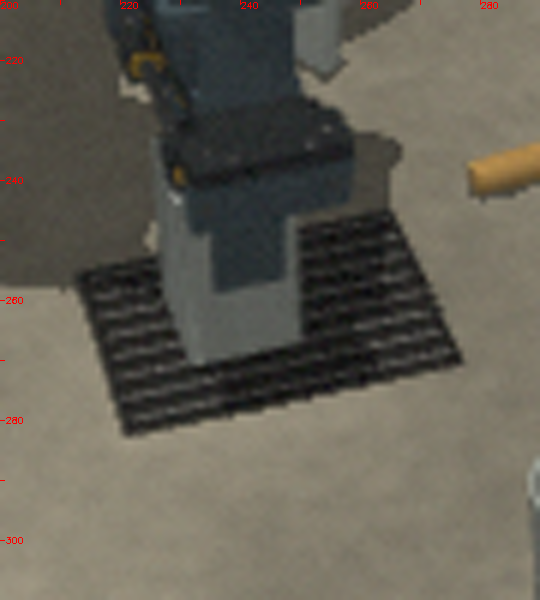

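The side crop shows the holder still upright, slid to bottom corner (231,270), so the grip is carrying it. I'll set it back down, release, and tip it over by pushing near the top with closed fingers.

step_arm([
  [[0,0,-0.015],0,45],
  [[0.025,0,-0.015],0,45],
  [[0.048,0,-0.015],0,45],
  [[0.05,0,-0.015],0,45],
  [[0.05,0,-0.01],0,45],
], squeeze=12)

```text
time_s: 8.32
tcp_pos: [0.4478, -0.1305, 0.0635]
tcp_rot: [-0.003, -3.141, -0.0]
contact_force: [1.1, -0.0, -1.4]
gripper_width: 0.0558
grip_force: 12.0
```

step_arm([
  [[0,0,0.003],0,45],
  [[0,0,0.007],0,45],
  [[0,0,0.01],0,45],
  [[0,0,0.01],0,45],
], squeeze=12)

```text
time_s: 8.65
tcp_pos: [0.4487, -0.1305, 0.055]
tcp_rot: [-0.002, -3.141, -0.0]
contact_force: [0.5, 0.6, -2.2]
gripper_width: 0.0556
grip_force: 12.0
```

step_arm([
  [[0,0,0],0,91],
  [[0,0,0],0,91],
  [[0,0,0],0,91],
  [[0,0,0],0,91],
  [[0,0,0],0,91],
])

```text
time_s: 9.07
tcp_pos: [0.4486, -0.1306, 0.0558]
tcp_rot: [0.002, 3.141, -0.0]
contact_force: [0.5, 0.9, -0.1]
gripper_width: 0.0866
grip_force: 0.0
```

```bash
python3 -c "
from h import *
from rig import optics
show((.45,-.131,.13,90),(.395,-.131,.13,90))
S=optics.camera('side')
cv2.imwrite('pics/x6.png',S['pixels'])"
```

```text
t 9.0667 p [ 0.4486 -0.1306  0.0558] ya 89.93 F [ 0.5  0.9 -0.1] w 0.0866 g 0.0 j [-0.41  0.52  1.9  -0.    0.72 -1.98]
[-0.002, -0.001, -0.099] -0.0
[0.071, -0.001, -0.099] -0.0
```

step_arm([
  [[0,0,-0.05],0,91],
  [[0,0,-0.1],0,91],
  [[0,0,-0.1],0,91],
  [[0.04,0,-0.1],0,20],
  [[0.071,0,-0.1],0,20],
])

```text
time_s: 9.53
tcp_pos: [0.3948, -0.1305, 0.1312]
tcp_rot: [0.0, 3.14, -0.001]
contact_force: [-1.0, 0.2, -0.5]
gripper_width: 0.0805
grip_force: 0.0
```

step_arm([
  [[0,0,0],0,20],
  [[0,0,0],0,20],
  [[0,0,0.03],0,20],
  [[0,0,0.054],0,20],
  [[0,0,0.054],0,20],
])

```text
time_s: 9.95
tcp_pos: [0.3949, -0.1302, 0.0882]
tcp_rot: [-0.002, -3.139, -0.002]
contact_force: [-0.9, 0.8, -0.1]
gripper_width: 0.0476
grip_force: 0.0
```

step_arm([
  [[0,0,0],0,20],
  [[0,0,0],0,20],
  [[0,0,0],0,20],
  [[0,0,0],0,20],
  [[0,0,0],0,20],
])

```text
time_s: 10.37
tcp_pos: [0.3956, -0.1307, 0.0908]
tcp_rot: [0.002, 3.141, -0.001]
contact_force: [0.7, 0.3, 0.4]
gripper_width: 0.0201
grip_force: 0.0
```

```bash
python3 -c "
from h import *
from rig import optics
show((.46,-.131,.088,90))
cv2.imwrite('pics/c7.png',np.hstack([crop(cv2.imread('pics/x6.png'),200,210,90,100,4),crop(optics.camera('side')['pixels'],200,210,90,100,4)]))"
```

```text
t 10.3667 p [ 0.3956 -0.1307  0.0908] ya 89.94 F [0.7 0.3 0.4] w 0.0201 g 0.0 j [-0.46  0.41  1.98 -0.    0.75 -2.03]
[-0.086, -0.0, 0.004] -0.0
```

View pics/c7.png

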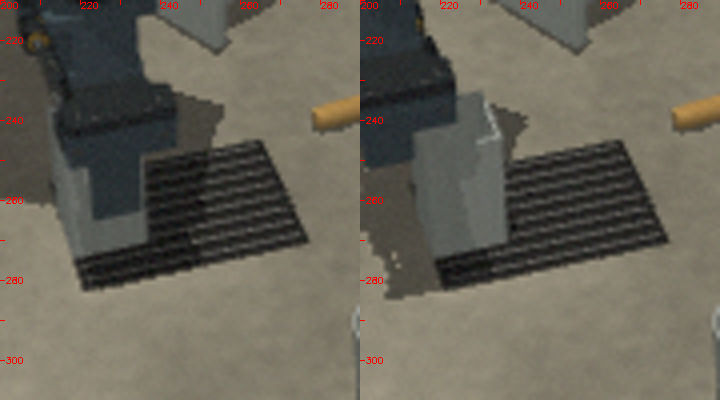

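The holder stands free on the mat (bottom about 219,274 to 236,271). Now I'll push it over slowly.

step_arm([
  [[-0.008,0,0.003],0,20],
  [[-0.014,0,0.003],0,20],
  [[-0.02,0,0.003],0,20],
  [[-0.026,0,0.003],0,20],
  [[-0.032,0,0.003],0,20],
])

```text
time_s: 10.83
tcp_pos: [0.4198, -0.1305, 0.0879]
tcp_rot: [-0.002, -3.142, 0.0]
contact_force: [-0.8, -0.2, 1.2]
gripper_width: 0.02
grip_force: 0.7
```

step_arm([
  [[-0.006,0,0],0,20],
  [[-0.012,0,0],0,20],
  [[-0.018,0,0],0,20],
  [[-0.024,0,0],0,20],
  [[-0.03,0,0],0,20],
])

```text
time_s: 11.25
tcp_pos: [0.4422, -0.1306, 0.0879]
tcp_rot: [0.002, 3.141, -0.0]
contact_force: [0.0, 0.7, -0.5]
gripper_width: 0.0204
grip_force: 0.2
```

step_arm([
  [[-0.006,0,0],0,20],
  [[-0.012,0,0],0,20],
  [[-0.018,0,0],0,20],
  [[-0.02,0,0],0,20],
  [[-0.02,0,0],0,20],
])

```text
time_s: 11.67
tcp_pos: [0.4571, -0.1306, 0.0879]
tcp_rot: [0.002, 3.141, -0.0]
contact_force: [-1.0, 0.3, -0.3]
gripper_width: 0.0202
grip_force: 0.0
```

step_arm([
  [[0,0,-0.05],0,20],
  [[0.05,0,-0.1],0,20],
  [[0.08,0,-0.1],0,20],
  [[0.08,0,-0.1],0,91],
  [[0.08,0,-0.1],0,91],
])

```text
time_s: 12.08
tcp_pos: [0.3956, -0.1304, 0.1636]
tcp_rot: [0.003, 3.141, -0.001]
contact_force: [1.0, 0.2, 0.1]
gripper_width: 0.0301
grip_force: 0.0
```

```bash
python3 -c "
from h import *
from rig import optics
show()
T=optics.camera('top');S=optics.camera('side')
cv2.imwrite('pics/c8.png',np.hstack([crop(T['pixels'],270,180,90,100,4),crop(S['pixels'],200,210,90,100,4)]))"
```

```text
t 12.0833 p [ 0.3956 -0.1304  0.1636] ya 89.88 F [1.  0.2 0.1] w 0.0301 g 0.0 j [-0.46  0.27  1.9  -0.    0.97 -2.03]
```

View pics/c8.png

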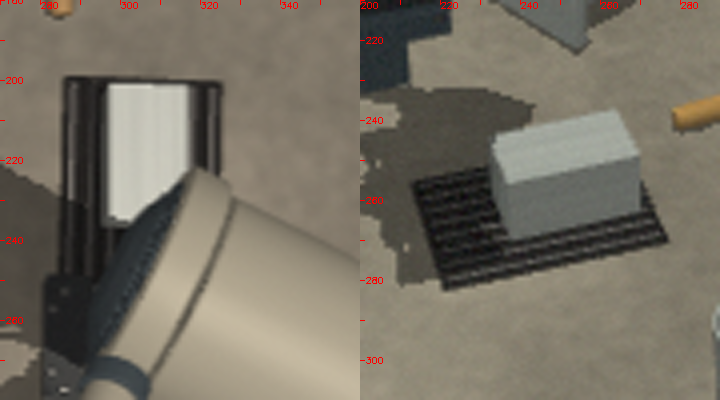

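Tipped cleanly: it lies on the mat with its mouth towards +x (top view face 297–317, 200–235; side view top face 233–270, 238–256). Measuring it:

```bash
python3 -c "
from h import *
from rig import optics
T=optics.camera('top');S=optics.camera('side')
print([ray(T,u,.06)[:2].round(4).tolist() for u in([296.75,200.5],[317.5,200.75],[296.2,235.5])])
print([ray(S,u,.06)[:2].round(4).tolist() for u in([233,243],[262.5,237.5],[269.7,248],[237.2,256])])
print([ray(S,u,.004)[:2].round(4).tolist() for u in([239.5,270],[270,262.5])])
show((.495,-.13,.12,90))
"
```

```text
[[0.5763, -0.1009], [0.5765, -0.1607], [0.4757, -0.0992]]
[[0.4806, -0.1021], [0.5714, -0.1058], [0.5763, -0.1585], [0.4771, -0.1618]]
[[0.4816, -0.1615], [0.5768, -0.1595]]
t 12.2833 p [ 0.3972 -0.1306  0.1625] ya 89.94 F [-0.  -0.3  0.6] w 0.0465 g 0.0 j [-0.46  0.28  1.9   0.    0.97 -2.03]
[-0.13, 0.001, 0.057] -0.0
```

step_arm([
  [[-0.05,0,0.05],0,91],
  [[-0.1,0,0.057],0,91],
  [[-0.15,0,0.057],0,91],
  [[-0.166,0,0.057],0,91],
  [[-0.166,0,0.057],0,91],
])

```text
time_s: 12.7
tcp_pos: [0.5251, -0.1306, 0.1189]
tcp_rot: [-0.0, 3.141, -0.0]
contact_force: [-0.9, 0.7, 0.8]
gripper_width: 0.0795
grip_force: 0.0
```

step_arm([
  [[0,0,0],0,91],
  [[0,0,0.05],0,91],
  [[0,0,0.1],0,91],
  [[0,0,0.135],0,91],
  [[0,0,0.142],0,91],
])

```text
time_s: 13.12
tcp_pos: [0.5179, -0.1297, 0.01]
tcp_rot: [-0.002, -3.135, -0.004]
contact_force: [-2.0, 0.1, -0.5]
gripper_width: 0.091
grip_force: 0.0
```

step_arm([
  [[0,0,0],0,45],
  [[0,0,0],0,45],
  [[0,0,0],0,45],
  [[0,0,0],0,45],
  [[0,0,0],0,45],
], squeeze=25)

```text
time_s: 13.53
tcp_pos: [0.5219, -0.1309, 0.015]
tcp_rot: [0.002, 3.14, -0.001]
contact_force: [0.7, 0.2, -0.1]
gripper_width: 0.0607
grip_force: 0.0
```

step_arm([
  [[0,0,0],0,45],
  [[0,0,0],0,45],
  [[0,0,0],0,45],
  [[0,0,0],0,45],
  [[0,0,0],0,45],
], squeeze=25)

```text
time_s: 13.95
tcp_pos: [0.5218, -0.1308, 0.0147]
tcp_rot: [0.002, 3.14, -0.001]
contact_force: [-2.1, 0.1, 12.6]
gripper_width: 0.0556
grip_force: 25.0
```

```bash
python3 -c "
from h import *
show((.457,-.1305,.03,90),(.457,-.1305,.013,90))
"
```

```text
t 13.95 p [ 0.5218 -0.1308  0.0147] ya 89.93 F [-2.1  0.1 12.6] w 0.0556 g 25.0 j [-0.36  0.65  1.75  0.    0.74 -1.93]
[0.086, 0.0, -0.021] -0.0
[0.086, 0.0, 0.002] -0.0
```

step_arm([
  [[0,0,-0.02],0,45],
  [[0.03,0,-0.021],0,45],
  [[0.06,0,-0.021],0,45],
  [[0.086,0,-0.021],0,45],
  [[0.086,0,-0.021],0,45],
])

```text
time_s: 14.37
tcp_pos: [0.4526, -0.1297, 0.0296]
tcp_rot: [-0.002, -3.138, -0.002]
contact_force: [-0.5, 0.3, -3.4]
gripper_width: 0.0558
grip_force: 25.0
```

step_arm([
  [[0,0,0],0,45],
  [[0,0,0.008],0,45],
  [[0,0,0.015],0,45],
  [[0,0,0.021],0,45],
  [[0,0,0.021],0,45],
])

```text
time_s: 14.78
tcp_pos: [0.4575, -0.1307, 0.0129]
tcp_rot: [0.001, 3.141, -0.0]
contact_force: [0.5, 0.1, -2.7]
gripper_width: 0.0558
grip_force: 25.0
```

step_arm([
  [[0,0,0],0,75],
  [[0,0,0],0,75],
  [[0,0,0],0,75],
  [[0,0,0],0,75],
  [[0,0,0],0,75],
])

```text
time_s: 15.2
tcp_pos: [0.4567, -0.1306, 0.0136]
tcp_rot: [-0.002, -3.142, 0.0]
contact_force: [0.0, -0.6, -0.6]
gripper_width: 0.0747
grip_force: 0.0
```

```bash
python3 -c "
from h import *
show((.416,-.1305,.013,90))
"
```

```text
t 15.2 p [ 0.4567 -0.1306  0.0136] ya 89.94 F [ 0.  -0.6 -0.6] w 0.0747 g 0.0 j [-0.4   0.61  1.91 -0.    0.63 -1.97]
[0.054, 0.0, 0.001] -0.0
```

step_arm([
  [[0.02,0,0.001],0,75],
  [[0.04,0,0.001],0,75],
  [[0.054,0,0.001],0,75],
  [[0.054,0,0.001],0,75],
  [[0.054,0,0.001],0,75],
])

```text
time_s: 15.62
tcp_pos: [0.4163, -0.1307, 0.013]
tcp_rot: [0.003, 3.141, -0.0]
contact_force: [0.7, -0.1, -0.1]
gripper_width: 0.0746
grip_force: 0.0
```

step_arm([
  [[0,0,0],0,45],
  [[0,0,0],0,45],
  [[0,0,0],0,45],
  [[0,0,0],0,45],
  [[0,0,0],0,45],
], squeeze=3)

```text
time_s: 16.03
tcp_pos: [0.4167, -0.1306, 0.0129]
tcp_rot: [0.002, 3.141, -0.0]
contact_force: [1.4, 0.1, -1.4]
gripper_width: 0.0557
grip_force: 3.0
```

step_arm([
  [[0,0,0],0,45],
  [[0,0,0],0,45],
  [[0,0,0],0,45],
])

```text
time_s: 16.28
tcp_pos: [0.4164, -0.1306, 0.0129]
tcp_rot: [0.002, 3.141, -0.0]
contact_force: [0.5, 0.6, 0.5]
gripper_width: 0.056
grip_force: 3.0
```

```bash
python3 -c "
from h import *
show((.416,-.1305,.013,90))
f=lambda t:np.array([-.096*np.cos(t)+.028*np.sin(t),.028*np.cos(t)+.096*np.sin(t)])
for k in range(3):
  t0=np.radians(30*k)
  print([(-(f(t0+np.radians(6*i))-f(t0))/.75).round(3).tolist() for i in range(1,6)])"
```

```text
t 16.2833 p [ 0.4164 -0.1306  0.0129] ya 89.93 F [0.5 0.6 0.5] w 0.056 g 3.0 j [-0.44  0.58  2.   -0.    0.56 -2.01]
[0.0, 0.0, -0.0] -0.0
[[-0.005, -0.013], [-0.011, -0.026], [-0.018, -0.038], [-0.026, -0.049], [-0.036, -0.059]]
[[-0.011, -0.009], [-0.022, -0.017], [-0.034, -0.024], [-0.047, -0.029], [-0.061, -0.033]]
[[-0.014, -0.003], [-0.028, -0.004], [-0.042, -0.003], [-0.055, -0.002], [-0.069, 0.002]]
```

step_arm([
  [[-0.005,0,-0.013],0,45],
  [[-0.011,0,-0.026],0,45],
  [[-0.018,0,-0.038],0,45],
  [[-0.026,0,-0.049],0,45],
  [[-0.036,0,-0.059],0,45],
])

```text
time_s: 16.7
tcp_pos: [0.4428, -0.1303, 0.0576]
tcp_rot: [-0.002, -3.141, -0.001]
contact_force: [-0.3, -0.5, -2.7]
gripper_width: 0.0562
grip_force: 3.0
```

```bash
cat > tilt.py <<'E'
# fit tilt of the held holder: side face brightness score versus angle about the grip axis
from h import *
from rig import r, optics
def tilt(g0=.004, lo=-20, hi=130):
    F=[]
    for _ in range(4):
        S=optics.camera("side"); s=r.read_state(); F.append(s["contact_force"][2])
    p=s["tcp_pos"]; x,z=p[0],p[2]+.019
    im=S["pixels"].astype(float).mean(2)
    best=[]
    for a in range(lo,hi,5):
        t=np.radians(a)   # 0: lying mouth +x, 90: mouth down
        u=np.array([np.cos(t),-np.sin(t)]); v=np.array([np.sin(t),np.cos(t)])
        ax,lat=np.meshgrid(np.linspace(.035,.094,13),np.linspace(-.024,.024,9))
        P=lambda A,L:proj(S,np.c_[x+(A-g0)*u[0]+L*v[0],np.full(A.size,p[1]-.028),z+(A-g0)*u[1]+L*v[1]])
        q=P(ax.ravel(),lat.ravel()).round().astype(int)
        i=im[q[:,1],q[:,0]]; best.append((round(i.std(),1),round(i.mean()),a))
    print("meanFz",np.mean(F).round(2),sorted(best)[:6]); show()
E
python3 -c "
from tilt import *
tilt()"
```

```text
meanFz -0.47 [(np.float64(6.4), 95, 30), (np.float64(13.0), 97, 25), (np.float64(13.3), 91, 35), (np.float64(16.7), 99, 20), (np.float64(20.7), 100, 15), (np.float64(21.6), 41, 90)]
t 16.9 p [ 0.4429 -0.1305  0.057 ] ya 89.94 F [ 1.2 -0.9 -0.9] w 0.0559 g 3.0 j [-0.42  0.51  1.91 -0.    0.72 -1.99]
```

Tilt is 30°, exactly as planned, so I'll continue the arc.

step_arm([
  [[-0.011,0,-0.009],0,45],
  [[-0.022,0,-0.017],0,45],
  [[-0.034,0,-0.024],0,45],
  [[-0.047,0,-0.029],0,45],
  [[-0.061,0,-0.033],0,45],
])

```text
time_s: 17.32
tcp_pos: [0.4881, -0.1303, 0.0814]
tcp_rot: [-0.002, -3.14, -0.001]
contact_force: [0.6, -0.3, -2.7]
gripper_width: 0.0562
grip_force: 3.0
```

```bash
python3 -c "
from tilt import *
tilt()"
```

```text
meanFz -2.25 [(np.float64(7.2), 94, 40), (np.float64(7.4), 92, 45), (np.float64(11.1), 96, 35), (np.float64(13.7), 98, 30), (np.float64(13.9), 98, 25), (np.float64(15.3), 99, 20)]
t 17.5167 p [ 0.4878 -0.1303  0.0811] ya 89.94 F [ 0.2 -0.8 -2.2] w 0.0563 g 3.0 j [-0.38  0.51  1.78 -0.    0.85 -1.95]
```

step_arm([
  [[0.02,0,0],0,45],
  [[0.04,0,0],0,45],
  [[0.04,0,0.006],0,45],
  [[0.04,0,0.011],0,45],
  [[0.04,0,0.014],0,45],
])

```text
time_s: 17.93
tcp_pos: [0.4583, -0.1304, 0.0709]
tcp_rot: [-0.002, -3.141, -0.001]
contact_force: [-1.8, 2.3, 3.2]
gripper_width: 0.0558
grip_force: 3.0
```

```bash
python3 -c "
from tilt import *
tilt()"
```

```text
meanFz -1.46 [(np.float64(9.3), 90, 50), (np.float64(10.7), 91, 45), (np.float64(14.7), 91, 40), (np.float64(16.7), 90, 35), (np.float64(17.4), 85, 55), (np.float64(17.8), 88, 20)]
t 18.1333 p [ 0.4593 -0.1307  0.0712] ya 89.94 F [ 0.5  0.2 -2.9] w 0.0563 g 3.0 j [-0.4   0.5   1.86 -0.    0.78 -1.97]
```

step_arm([
  [[-0.012,0,-0.003],0,45],
  [[-0.025,0,-0.007],0,45],
  [[-0.036,0,-0.011],0,45],
  [[-0.05,0,-0.014],0,45],
  [[-0.05,0,-0.014],0,45],
])

```text
time_s: 18.55
tcp_pos: [0.4995, -0.1311, 0.0827]
tcp_rot: [0.001, 3.138, -0.002]
contact_force: [0.4, 0.2, -1.6]
gripper_width: 0.0562
grip_force: 3.0
```

```bash
python3 -c "
from tilt import *
tilt()"
```

```text
meanFz -2.35 [(np.float64(9.5), 88, 60), (np.float64(11.4), 87, 55), (np.float64(14.7), 85, 65), (np.float64(16.8), 84, 50), (np.float64(20.6), 80, 70), (np.float64(20.6), 82, 45)]
t 18.75 p [ 0.4959 -0.1304  0.0818] ya 89.94 F [ 0.2 -0.5 -2.1] w 0.0558 g 3.0 j [-0.37  0.52  1.76 -0.    0.86 -1.94]
```

step_arm([
  [[-0.014,0,0.001],0,45],
  [[-0.028,0,0.001],0,45],
  [[-0.042,0,0.002],0,45],
  [[-0.055,0,0.004],0,45],
  [[-0.069,0,0.007],0,45],
])

```text
time_s: 19.17
tcp_pos: [0.5496, -0.1307, 0.0766]
tcp_rot: [0.002, 3.141, -0.0]
contact_force: [-0.5, -1.4, 4.4]
gripper_width: 0.0559
grip_force: 3.0
```

```bash
python3 -c "
from tilt import *
tilt()"
```

```text
meanFz -0.96 [(np.float64(7.7), 88, 65), (np.float64(8.0), 89, 60), (np.float64(10.0), 88, 55), (np.float64(10.6), 87, 50), (np.float64(13.0), 88, 45), (np.float64(15.0), 88, 40)]
t 19.3667 p [ 0.5483 -0.1306  0.0764] ya 89.95 F [ 0.2 -1.  -1.6] w 0.0561 g 3.0 j [-0.34  0.58  1.64 -0.    0.92 -1.91]
```

step_arm([
  [[0,0,-0.01],0,45],
  [[0.02,0,-0.02],0,45],
  [[0.04,0,-0.02],0,45],
  [[0.06,0,-0.02],0,45],
  [[0.08,0,-0.02],0,45],
])

```text
time_s: 19.78
tcp_pos: [0.487, -0.1305, 0.0923]
tcp_rot: [-0.002, -3.142, 0.0]
contact_force: [0.0, 0.1, -2.6]
gripper_width: 0.0563
grip_force: 3.0
```

```bash
cat >> tilt.py <<'E'
def tilt2():
    S=optics.camera("side"); s=r.read_state(); p=s["tcp_pos"]; x,z=p[0],p[2]+.019
    im=cv2.GaussianBlur(S["pixels"],(3,3),0).astype(float)
    res=[]
    for g0 in np.arange(-.004,.031,.004):
        for a in range(20,125,5):
            t=np.radians(a); u=np.array([np.cos(t),-np.sin(t)]); v=np.array([np.sin(t),np.cos(t)])
            def smp(A,L):
                A=np.asarray(A,float);L=np.asarray(L,float)
                q=proj(S,np.c_[x+(A-g0)*u[0]+L*v[0],np.full(A.size,p[1]-.028),z+(A-g0)*u[1]+L*v[1]]).astype(np.float32)
                return cv2.remap(im,q[:,0].reshape(-1,1),q[:,1].reshape(-1,1),cv2.INTER_LINEAR)[:,0]
            l=np.linspace(-.024,.024,12); ax=np.linspace(.045,.095,12)
            sc=[]
            for (i,o) in (((ax*0+.096,l),(ax*0+.106,l)),((ax,l*0+.024),(ax,l*0+.034)),((ax,l*0-.024),(ax,l*0-.034))):
                sc.append(np.linalg.norm(smp(*i)-smp(*o),axis=1).mean())
            AX,LL=np.meshgrid(np.linspace(.045,.095,8),np.linspace(-.023,.023,8))
            inn=smp(AX.ravel(),LL.ravel()).std(0).mean()
            res.append((round(np.mean(sc)-1.5*inn,1),np.round(sc).tolist(),round(inn,1),a,round(g0,3)))
    for k in sorted(res,key=lambda k:-k[0])[:5]: print(k)
    show()
E
python3 -c "
from tilt import *
tilt2()"
```

```text
(np.float64(67.0), [80.0, 49.0, 87.0], np.float64(3.4), 60, np.float64(0.008))
(np.float64(66.6), [80.0, 43.0, 89.0], np.float64(2.8), 60, np.float64(0.012))
(np.float64(58.4), [74.0, 46.0, 69.0], np.float64(3.1), 55, np.float64(0.012))
(np.float64(55.2), [75.0, 46.0, 65.0], np.float64(4.5), 55, np.float64(0.008))
(np.float64(48.3), [41.0, 37.0, 90.0], np.float64(5.2), 60, np.float64(0.016))
t 19.8333 p [ 0.4839 -0.13    0.092 ] ya 89.92 F [-2.5  1.7 -3. ] w 0.0562 g 3.0 j [-0.38  0.49  1.78 -0.    0.87 -1.95]
```

step_arm([
  [[0.03,0,0],0,45],
  [[0.06,0,0],0,45],
  [[0.09,0,0],0,45],
  [[0.12,0,0],0,45],
  [[0.129,0,0],0,45],
])

```text
time_s: 20.25
tcp_pos: [0.3877, -0.1296, 0.092]
tcp_rot: [-0.002, -3.139, -0.002]
contact_force: [-0.3, 1.4, -3.4]
gripper_width: 0.0559
grip_force: 3.0
```

step_arm([
  [[0,0,0],0,45],
  [[0,0,0],0,45],
  [[0,0,0.008],0,45],
  [[0,0,0.016],0,45],
  [[0,0,0.022],0,45],
])

```text
time_s: 20.67
tcp_pos: [0.3921, -0.1305, 0.0744]
tcp_rot: [0.001, 3.141, -0.0]
contact_force: [0.6, 0.5, -2.6]
gripper_width: 0.0562
grip_force: 3.0
```

```bash
python3 -c "
from tilt import *
tilt2();show((.387,-.1305,.0745,90))"
```

```text
(np.float64(49.3), [81.0, 54.0, 22.0], np.float64(2.2), 60, np.float64(0.012))
(np.float64(42.8), [73.0, 34.0, 29.0], np.float64(1.8), 65, np.float64(0.012))
(np.float64(41.7), [65.0, 51.0, 23.0], np.float64(3.2), 60, np.float64(0.016))
(np.float64(34.2), [57.0, 29.0, 30.0], np.float64(2.8), 65, np.float64(0.016))
(np.float64(33.5), [57.0, 54.0, 21.0], np.float64(6.9), 60, np.float64(0.008))
t 20.7167 p [ 0.3915 -0.1303  0.0737] ya 89.95 F [-1.   0.8 -3.1] w 0.056 g 3.0 j [-0.47  0.44  2.01  0.    0.7  -2.04]
t 20.7167 p [ 0.3915 -0.1303  0.0737] ya 89.95 F [-1.   0.8 -3.1] w 0.056 g 3.0 j [-0.47  0.44  2.01  0.    0.7  -2.04]
[0.006, -0.0, -0.001] -0.0
```

step_arm([
  [[-0.008,0,0.001],0,45],
  [[-0.016,0,0.001],0,45],
  [[-0.024,0,0.001],0,45],
  [[-0.03,0,0.001],0,45],
  [[-0.036,0,0.001],0,45],
])

```text
time_s: 21.13
tcp_pos: [0.4194, -0.1306, 0.0746]
tcp_rot: [0.002, 3.141, -0.0]
contact_force: [-1.8, 1.7, 0.2]
gripper_width: 0.0559
grip_force: 3.0
```

step_arm([
  [[-0.006,0,0],0,45],
  [[-0.012,0,0],0,45],
  [[-0.018,0,0],0,45],
  [[-0.022,0,0],0,45],
  [[-0.022,0,0],0,45],
])

```text
time_s: 21.55
tcp_pos: [0.4358, -0.1307, 0.0744]
tcp_rot: [0.002, 3.141, -0.001]
contact_force: [0.3, -0.5, -1.2]
gripper_width: 0.0561
grip_force: 3.0
```

```bash
python3 -c "
from tilt import *
tilt2()"
```

```text
(np.float64(61.0), [64.0, 88.0, 44.0], np.float64(2.9), 90, np.float64(0.016))
(np.float64(60.3), [68.0, 85.0, 45.0], np.float64(3.7), 90, np.float64(0.012))
(np.float64(53.9), [79.0, 66.0, 39.0], np.float64(5.1), 85, np.float64(0.012))
(np.float64(50.0), [72.0, 66.0, 35.0], np.float64(5.1), 85, np.float64(0.016))
(np.float64(44.1), [30.0, 89.0, 42.0], np.float64(6.4), 90, np.float64(0.02))
t 21.6 p [ 0.4353 -0.1306  0.0744] ya 89.94 F [ 0.2  0.1 -2. ] w 0.0561 g 3.0 j [-0.42  0.47  1.91 -0.    0.76 -1.99]
```

Tilt is now about 88°: mouth down. I'll set it flat on the mat and re-grip firmly.

step_arm([
  [[0,0,-0.014],0,45],
  [[-0.03,0,-0.027],0,45],
  [[-0.06,0,-0.027],0,45],
  [[-0.093,0,-0.027],0,45],
  [[-0.093,0,-0.027],0,45],
])

```text
time_s: 22.02
tcp_pos: [0.5091, -0.1313, 0.0952]
tcp_rot: [0.001, 3.137, -0.002]
contact_force: [-1.8, -0.7, -2.5]
gripper_width: 0.0563
grip_force: 3.0
```

step_arm([
  [[0,0,0.01],0,45],
  [[0,0,0.02],0,45],
  [[0,0,0.028],0,45],
  [[0,0,0.034],0,45],
  [[0,0,0.034],0,45],
])

```text
time_s: 22.43
tcp_pos: [0.5037, -0.1305, 0.0681]
tcp_rot: [-0.002, -3.14, -0.001]
contact_force: [-1.2, -0.5, -2.2]
gripper_width: 0.056
grip_force: 3.0
```

step_arm([
  [[0,0,0],0,70],
  [[0,0,0],0,70],
  [[0,0,0],0,70],
  [[0,0,0],0,70],
  [[0,0,0],0,70],
])

```text
time_s: 22.85
tcp_pos: [0.5047, -0.1307, 0.0693]
tcp_rot: [0.002, 3.141, -0.0]
contact_force: [-0.6, -0.5, -0.7]
gripper_width: 0.0699
grip_force: 0.0
```

```bash
python3 -c "
from tilt import *
tilt2()"
```

```text
(np.float64(56.1), [81.0, 90.0, 38.0], np.float64(9.0), 85, np.float64(0.016))
(np.float64(47.4), [51.0, 90.0, 38.0], np.float64(8.1), 85, np.float64(0.012))
(np.float64(44.5), [64.0, 87.0, 36.0], np.float64(12.1), 85, np.float64(0.02))
(np.float64(43.1), [78.0, 42.0, 51.0], np.float64(9.1), 90, np.float64(0.016))
(np.float64(36.3), [68.0, 41.0, 54.0], np.float64(12.0), 90, np.float64(0.02))
t 22.9 p [ 0.5047 -0.1306  0.0693] ya 89.93 F [ 0.5 -0.2 -0.1] w 0.0701 g 0.0 j [-0.37  0.55  1.75 -0.    0.84 -1.94]
```

```bash
cat >> tilt.py <<'E'
def xoff(zb, ang=None):
    """x centre of the inverted holder (sides along tool axes, rim height zb), from the side picture"""
    S=optics.camera("side"); s=r.read_state(); p=s["tcp_pos"]; im=cv2.GaussianBlur(S["pixels"],(3,3),0).astype(float)
    out=[]
    for dx in np.arange(-.012,.0125,.001):
        for dz in (-.003,-.0015,0,.0015,.003,.006):
            sc=[]
            for sx in(-1,1):
                zz=np.linspace(.006,.06,20)
                smp=lambda o:cv2.remap(im,*[c.astype(np.float32).reshape(-1,1) for c in proj(S,np.c_[np.full(20,p[0]+dx+sx*o),np.full(20,p[1]-.028),zb+dz+zz]).T],cv2.INTER_LINEAR)[:,0]
                sc.append(np.linalg.norm(smp(.0255)-smp(.0305),axis=1).mean())
            xx=np.linspace(-.024,.024,20)
            smp=lambda o:cv2.remap(im,*[c.astype(np.float32).reshape(-1,1) for c in proj(S,np.c_[p[0]+dx+xx,np.full(20,p[1]-.028),np.full(20,zb+dz+o)]).T],cv2.INTER_LINEAR)[:,0]
            sc.append(np.linalg.norm(smp(.004)-smp(-.004),axis=1).mean())
            out.append((round(sum(sc)),np.round(sc).tolist(),round(dx,4),dz))
    for k in sorted(out,key=lambda k:-k[0])[:5]: print(k)
E
python3 -c "
from tilt import *
xoff(.004)"
```

```text
(150, [9.0, 65.0, 76.0], np.float64(0.007), 0)
(149, [12.0, 62.0, 76.0], np.float64(0.006), 0)
(146, [10.0, 64.0, 72.0], np.float64(0.007), -0.0015)
(145, [14.0, 56.0, 76.0], np.float64(0.005), 0)
(145, [12.0, 61.0, 72.0], np.float64(0.006), -0.0015)
```

step_arm([
  [[0,0,0],0,45],
  [[0,0,0],0,45],
  [[0,0,0],0,45],
  [[0,0,0],0,45],
  [[0,0,0],0,45],
], squeeze=25)

```text
time_s: 23.37
tcp_pos: [0.5047, -0.1306, 0.0692]
tcp_rot: [-0.002, -3.142, -0.0]
contact_force: [0.8, -0.0, 0.3]
gripper_width: 0.0559
grip_force: 25.0
```

step_arm([
  [[0,0,0],0,45],
  [[0,0,-0.03],0,45],
  [[0,0,-0.07],0,45],
  [[0,0,-0.07],0,45],
  [[0,0,-0.07],0,45],
], squeeze=25)

```text
time_s: 23.78
tcp_pos: [0.5055, -0.1309, 0.1227]
tcp_rot: [0.002, 3.139, -0.001]
contact_force: [0.4, 0.4, -2.9]
gripper_width: 0.0562
grip_force: 25.0
```

```bash
python3 -c "
from tilt import *
tilt2()
from rig import r
xoff(r.read_state()['tcp_pos'][2]-.0653)
show((.634,.153,.22,115.75),(.634,.153,.22,-64.25))"
```

```text
(np.float64(52.9), [78.0, 50.0, 42.0], np.float64(2.7), 85, np.float64(0.016))
(np.float64(43.7), [71.0, 45.0, 37.0], np.float64(4.8), 85, np.float64(0.02))
(np.float64(35.7), [48.0, 53.0, 44.0], np.float64(8.4), 85, np.float64(0.012))
(np.float64(33.2), [71.0, 38.0, 18.0], np.float64(5.9), 80, np.float64(0.016))
(np.float64(29.5), [42.0, 72.0, 18.0], np.float64(9.8), 30, np.float64(0.016))
t 23.8333 p [ 0.5047 -0.1306  0.1216] ya 89.93 F [-0.3 -0.4 -2.6] w 0.0558 g 25.0 j [-0.37  0.47  1.71  0.    0.97 -1.94]
(125, [17.0, 36.0, 73.0], np.float64(0.006), 0)
(124, [14.0, 37.0, 73.0], np.float64(0.007), 0)
(123, [20.0, 31.0, 72.0], np.float64(0.005), 0)
(123, [18.0, 36.0, 68.0], np.float64(0.006), -0.0015)
(122, [12.0, 38.0, 72.0], np.float64(0.008), 0)
t 23.8833 p [ 0.5042 -0.1304  0.121 ] ya 89.93 F [ 0.1 -0.6 -2.7] w 0.0557 g 25.0 j [-0.37  0.47  1.71 -0.    0.97 -1.94]
[-0.172, 0.378, -0.132] -0.143
[-0.172, 0.378, -0.132] 0.857
```

step_arm([
  [[0,0,-0.05],0,45],
  [[0,0.01,-0.1],0,45],
  [[-0.02,0.05,-0.132],-0.02,45],
  [[-0.05,0.1,-0.132],-0.05,45],
  [[-0.07,0.15,-0.132],-0.08,45],
])

```text
time_s: 24.3
tcp_pos: [0.5585, -0.0183, 0.2212]
tcp_rot: [-0.395, 3.115, -0.001]
contact_force: [0.5, -0.0, -2.3]
gripper_width: 0.056
grip_force: 25.0
```

```bash
python3 - <<'E'
from tilt import *
T=optics.camera('top');S=optics.camera('side')
ims={'top':cv2.imread('pics/top0.png').astype(float).mean(2),'side':cv2.imread('pics/side0.png').astype(float).mean(2)}
th=np.linspace(0,2*np.pi,24,endpoint=False)
for n,c in(('top',T),('side',S)):
    im=ims[n]; res=[]
    for x in np.arange(.620,.648,.001):
        for y in np.arange(.140,.166,.001):
            def mask(rr,ho):
                pts=np.vstack([np.c_[x+rr*np.cos(th),y+rr*np.sin(th),np.full(24,z)] for z in(.036,.096)]+[np.c_[x+(rr-.008)*np.cos(th),y+(rr-.008)*np.sin(th),np.full(24,.113+ho)]])
                m=np.zeros(im.shape,np.uint8); cv2.fillConvexPoly(m,cv2.convexHull((proj(c,pts)*16).round().astype(np.int32)),1,cv2.LINE_8,4); return m>0
            a=mask(.017,0); b=mask(.024,.006)&~a
            res.append((im[b].mean()-im[a].mean(),round(x,3),round(y,3)))
    res.sort(reverse=True); top=np.array(res[:12]); print(n,res[:3],(top[:,1:]*top[:,:1]).sum(0)/top[:,0].sum())
E
python3 -c "
from tilt import *
show((.628,.150,.22,115.75))"
```

```text
top [(np.float64(67.2682735167798), np.float64(0.635), np.float64(0.157)), (np.float64(66.9839659327418), np.float64(0.633), np.float64(0.156)), (np.float64(66.86655011655012), np.float64(0.633), np.float64(0.157))] [0.63350253 0.15601119]
side [(np.float64(53.89726915169392), np.float64(0.632), np.float64(0.15)), (np.float64(53.86238239690498), np.float64(0.63), np.float64(0.151)), (np.float64(53.56293093248142), np.float64(0.63), np.float64(0.15))] [0.63124831 0.15132912]
t 24.4 p [ 0.5583 -0.0141  0.2195] ya 104.81 F [-0.2 -1.8 -1.2] w 0.0555 g 25.0 j [-0.13  0.39  1.5   0.    1.24 -1.96]
[-0.146, 0.188, -0.0] -0.061
```

```bash
python3 -c "
from tilt import *
show((.6285,.1518,.22,115.75))"
```

```text
t 24.4 p [ 0.5583 -0.0141  0.2195] ya 104.81 F [-0.2 -1.8 -1.2] w 0.0555 g 25.0 j [-0.13  0.39  1.5   0.    1.24 -1.96]
[-0.147, 0.19, -0.0] -0.061
```

step_arm([
  [[-0.04,0.05,0],-0.02,45],
  [[-0.08,0.1,0],-0.04,45],
  [[-0.12,0.15,0],-0.061,45],
  [[-0.147,0.19,0],-0.061,45],
  [[-0.147,0.19,0],-0.061,45],
])

```text
time_s: 24.82
tcp_pos: [0.6293, 0.1511, 0.2186]
tcp_rot: [0.692, -3.063, -0.002]
contact_force: [-1.0, 0.0, -1.4]
gripper_width: 0.0561
grip_force: 25.0
```

step_arm([
  [[0,0,0],0,45],
  [[0,0,0],0,45],
  [[0,0,0],0,45],
])

```text
time_s: 25.07
tcp_pos: [0.6279, 0.1455, 0.2195]
tcp_rot: [0.687, -3.063, 0.0]
contact_force: [-1.2, -0.5, -2.7]
gripper_width: 0.0562
grip_force: 25.0
```

```bash
python3 -c "
from tilt import *
show((.6285,.1518,.185,115.75))"
```

```text
t 25.0667 p [0.6279 0.1455 0.2195] ya 115.28 F [-1.2 -0.5 -2.7] w 0.0562 g 25.0 j [ 0.14  0.52  1.28 -0.    1.34 -1.88]
[-0.004, 0.007, 0.046] -0.003
```

step_arm([
  [[-0.004,0.007,0.02],-0.003,45],
  [[-0.004,0.007,0.036],-0.003,45],
  [[-0.004,0.007,0.042],-0.003,45],
  [[-0.004,0.007,0.042],-0.003,45],
  [[-0.004,0.007,0.042],-0.003,45],
])

```text
time_s: 25.48
tcp_pos: [0.629, 0.1516, 0.1894]
tcp_rot: [0.701, -3.062, 0.0]
contact_force: [0.6, -0.4, -2.7]
gripper_width: 0.0557
grip_force: 25.0
```

Run:
```python
from tilt import *
show((.6285,.1518,.185,115.75))
T=optics.camera('top');S=optics.camera('side'); p=r.read_state()['tcp_pos']
c,s=np.cos(np.radians(25.75)),np.sin(np.radians(25.75)); h=.028
im=cv2.resize(S['pixels'][110:220,200:320],None,fx=5,fy=5,interpolation=cv2.INTER_CUBIC)
def line(P,col):
    q=((proj(S,P)-[200,110]+.5)*5).round().astype(np.int32); cv2.polylines(im,[q],True,col,1)
ctr=p[:2]+.005*np.array([c,s]); zb=p[2]-.0653
for z in(zb,zb+.1):
    line(np.array([[ctr[0]+c*a-s*b,ctr[1]+s*a+c*b,z] for a,b in((h,h),(h,-h),(-h,-h),(-h,h))]),(0,255,0))
th=np.linspace(0,6.28,24)
for rr,z in((.017,.036),(.017,.096),(.009,.113)): line(np.c_[.633+rr*np.cos(th),.154+rr*np.sin(th),0*th+z],(0,0,255))
cv2.imwrite('pics/c9.png',im)
```

```text
t 25.4833 p [0.629  0.1516 0.1894] ya 115.79 F [ 0.6 -0.4 -2.7] w 0.0557 g 25.0 j [ 0.14  0.55  1.32 -0.    1.28 -1.88]
[0.0, 0.001, 0.006] 0.0
```

View pics/c9.png

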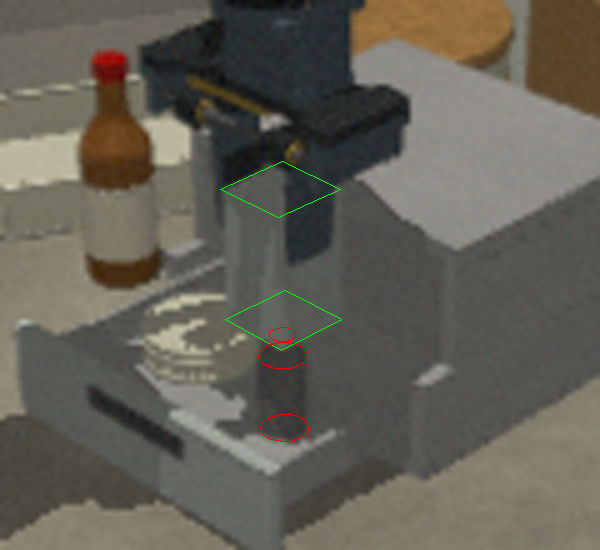

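The overlay fits: the holder bottom (226–341, 320) sits centred over the peg (283, 355–430). Lowering.

step_arm([
  [[0,0,0.01],0,45],
  [[0,0,0.02],0,45],
  [[0,0,0.03],0,45],
  [[0,0,0.04],0,45],
  [[0,0,0.05],0,45],
])

```text
time_s: 26.0
tcp_pos: [0.6288, 0.1525, 0.1505]
tcp_rot: [0.703, -3.061, -0.0]
contact_force: [-1.1, 0.8, -2.1]
gripper_width: 0.0561
grip_force: 25.0
```

```bash
python3 -c "
from tilt import *
[optics.camera('side') for _ in range(2)]
show((.6285,.1518,.1035,115.75))"
```

```text
t 26.1 p [0.6282 0.1524 0.1499] ya 115.85 F [-0.7 -0.2 -2.3] w 0.056 g 25.0 j [ 0.15  0.59  1.36 -0.    1.2  -1.88]
[-0.0, -0.001, 0.062] 0.001
```

No contact forces, and the rim is about 28 mm below the peg top. Continuing down.

step_arm([
  [[0,0,0.012],0,45],
  [[0,0,0.024],0,45],
  [[0,0,0.036],0,45],
  [[0,0,0.048],0,45],
  [[0,0,0.056],0,45],
], squeeze=12)

```text
time_s: 26.52
tcp_pos: [0.6286, 0.1524, 0.1081]
tcp_rot: [0.702, -3.061, -0.0]
contact_force: [0.1, -0.1, -2.7]
gripper_width: 0.0562
grip_force: 12.0
```

step_arm([
  [[0,0,0.002],0,45],
  [[0,0,0.004],0,45],
  [[0,0,0.006],0,45],
  [[0,0,0.007],0,45],
  [[0,0,0.007],0,45],
], squeeze=8)

```text
time_s: 26.93
tcp_pos: [0.6292, 0.1525, 0.1046]
tcp_rot: [-0.703, 3.062, -0.0]
contact_force: [-0.4, -0.8, -2.6]
gripper_width: 0.0558
grip_force: 8.0
```

```bash
python3 -c "
from tilt import *
[optics.camera('side') for _ in range(2)]
show((.6285,.1518,.1015,115.75))"
```

```text
t 27.0333 p [0.6292 0.1525 0.1047] ya 115.85 F [-0.5  1.  -2.1] w 0.0559 g 8.0 j [ 0.15  0.64  1.4   0.    1.1  -1.88]
[0.001, -0.0, 0.004] 0.001
```

step_arm([
  [[0,0,0.002],0,45],
  [[0,0,0.004],0,45],
  [[0,0,0.005],0,45],
  [[0,0,0.005],0,45],
  [[0,0,0.005],0,45],
], squeeze=4)

```text
time_s: 27.45
tcp_pos: [0.6292, 0.1526, 0.1008]
tcp_rot: [-0.703, 3.062, 0.0]
contact_force: [-0.8, 1.8, 0.9]
gripper_width: 0.0563
grip_force: 4.0
```

step_arm([
  [[0,0,0],0,80],
  [[0,0,0],0,80],
  [[0,0,0],0,80],
  [[0,0,0],0,80],
  [[0,0,0],0,80],
])

```text
time_s: 27.87
tcp_pos: [0.6291, 0.1524, 0.1007]
tcp_rot: [0.703, -3.062, 0.0]
contact_force: [-0.1, 0.0, -0.6]
gripper_width: 0.0802
grip_force: 0.0
```

step_arm([
  [[0,0,-0.02],0,80],
  [[0,0,-0.05],0,80],
  [[0,0,-0.09],0,80],
  [[0,0,-0.14],0,80],
  [[0,0,-0.16],0,80],
])

```text
time_s: 28.28
tcp_pos: [0.6305, 0.1527, 0.2254]
tcp_rot: [-0.702, 3.057, -0.001]
contact_force: [1.2, 0.0, 1.4]
gripper_width: 0.0799
grip_force: 0.0
```

Run:
```python
from tilt import *
S=optics.camera('side'); cv2.imwrite('pics/x10.png',S['pixels'])
# holder position: fit side silhouette by brightness contrast of bottom/vertical edges, yaw 25.75
im=cv2.GaussianBlur(S['pixels'],(3,3),0).astype(float); out=[]
c,s=np.cos(np.radians(25.75)),np.sin(np.radians(25.75)); h=.028
def smp(P): q=proj(S,P).astype(np.float32); return cv2.remap(im,q[:,:1],q[:,1:],cv2.INTER_LINEAR)[:,0]
for dx in np.arange(-.012,.0121,.002):
  for dy in np.arange(-.012,.0121,.002):
    for zb in (.030,.033,.036,.039,.042,.05,.06):
      def W(a,b,z): a,b,z=np.broadcast_arrays(a,b,z); return np.c_[.633+dx+c*a-s*b,.154+dy+s*a+c*b,zb+z]
      l=np.linspace(-.024,.024,15); z=np.linspace(.05,.095,15)
      d=lambda A,B:np.linalg.norm(smp(A)-smp(B),axis=1).mean()
      sc=[d(W(l,h-.002,.1),W(l,h+.003,.1)),d(W(h-.002,l,.1),W(h+.003,l,.1)),d(W(l,-h+.002,.1),W(l,-h-.001,.096)),d(W(-h+.002,l,.1),W(-h-.001,l,.096)),d(W(-h+.002,h,z),W(-h-.004,h+.003,z)),d(W(h,-h+.002,z),W(h+.003,-h-.004,z))]
      out.append((round(sum(sc)),round(dx,3),round(dy,3),zb))
for k in sorted(out,reverse=True)[:5]: print(k)
show((.6285,.1518,.25,115.75))
```

```text
(90, np.float64(-0.002), np.float64(-0.008), 0.042)
(89, np.float64(0.004), np.float64(0.012), 0.03)
(89, np.float64(0.002), np.float64(0.006), 0.033)
(89, np.float64(0.0), np.float64(0.002), 0.036)
(89, np.float64(0.0), np.float64(-0.002), 0.039)
t 28.3333 p [0.6313 0.1528 0.2268] ya 115.85 F [-0.2 -0.3  3. ] w 0.0797 g 0.0 j [ 0.15  0.51  1.27 -0.    1.35 -1.88]
[0.004, 0.0, -0.031] 0.001
```

Seated: floor contact came at the expected height, the fit is consistent, and the holder is released. Now to the front of the drawer.

```bash
python3 -c "
from tilt import *
show((.485,.1425,.2,115.75),(.485,.1425,.04,115.75))"
```

```text
t 28.3333 p [0.6313 0.1528 0.2268] ya 115.85 F [-0.2 -0.3  3. ] w 0.0797 g 0.0 j [ 0.15  0.51  1.27 -0.    1.35 -1.88]
[0.182, 0.073, 0.034] 0.001
[0.183, 0.073, 0.248] 0.001
```

step_arm([
  [[0.05,0.02,0],0,91],
  [[0.1,0.04,0],0,91],
  [[0.15,0.06,0.01],0,91],
  [[0.183,0.073,0.034],0,91],
  [[0.183,0.073,0.034],0,91],
])

```text
time_s: 28.75
tcp_pos: [0.4742, 0.1412, 0.1925]
tcp_rot: [0.702, -3.054, -0.001]
contact_force: [-0.0, 0.6, -1.4]
gripper_width: 0.091
grip_force: 0.0
```

step_arm([
  [[0,0,0],0,91],
  [[0,0,0.05],0,91],
  [[0,0,0.1],0,91],
  [[0,0,0.15],0,91],
  [[0,0,0.2],0,91],
])

```text
time_s: 29.17
tcp_pos: [0.4836, 0.1421, 0.044]
tcp_rot: [-0.702, 3.059, -0.0]
contact_force: [1.4, 0.5, 0.1]
gripper_width: 0.0907
grip_force: 0.0
```

```bash
python3 -c "
from tilt import *
[optics.camera('side') for _ in range(2)]
show((.485,.1425,.04,115.75),(.6593-.015*.9007-.03*.9007,.2266-.045*.4344,.04,115.75))"
```

```text
t 29.2667 p [0.4801 0.1415 0.041 ] ya 115.84 F [-0.7 -0.7  0.7] w 0.0911 g 0.0 j [ 0.17  0.58  1.82 -0.    0.75 -1.85]
[-0.006, -0.002, 0.001] 0.0
[-0.204, -0.002, -0.0] 0.0
```

step_arm([
  [[-0.014,-0.002,0],0,91],
  [[-0.028,-0.002,0],0,91],
  [[-0.04,-0.002,0],0,91],
  [[-0.045,-0.002,0],0,91],
  [[-0.049,-0.002,0],0,91],
])

```text
time_s: 29.68
tcp_pos: [0.5167, 0.1569, 0.0464]
tcp_rot: [-0.703, 3.06, -0.0]
contact_force: [-2.1, -0.9, 1.3]
gripper_width: 0.0911
grip_force: 0.9
```

step_arm([
  [[-0.003,0,0],0,91],
  [[-0.006,0,0],0,91],
  [[-0.009,0,0],0,91],
  [[-0.013,0,0],0,91],
  [[-0.018,0,0],0,91],
])

```text
time_s: 30.1
tcp_pos: [0.5274, 0.1625, 0.0452]
tcp_rot: [0.703, -3.061, -0.0]
contact_force: [-1.7, 0.0, 0.8]
gripper_width: 0.0909
grip_force: 0.9
```

step_arm([
  [[-0.006,0,0],0,91],
  [[-0.012,0,0],0,91],
  [[-0.018,0,0],0,91],
  [[-0.024,0,0],0,91],
  [[-0.03,0,0],0,91],
])

```text
time_s: 30.52
tcp_pos: [0.5481, 0.1725, 0.0451]
tcp_rot: [0.703, -3.062, -0.0]
contact_force: [-2.8, 0.7, -0.2]
gripper_width: 0.0908
grip_force: 0.9
```

```bash
cat >> tilt.py <<'E'
def dr():
    s=r.read_state(); d=np.array([.9007,.4344]); e=np.array([-.4344,.9007]); q=s["tcp_pos"][:2]-[.6593,.2266]
    print("TCP lead edge to front plane",(-(q@d)-.016).round(4),"lat",(q@e).round(4),"push",(-(s["contact_force"][:2]@d)).round(1)); show()
E
python3 -c "
from tilt import *
dr()"
```

```text
TCP lead edge to front plane 0.1076 lat -0.0004 push 2.3
t 30.5167 p [0.5481 0.1725 0.0451] ya 115.85 F [-2.8  0.7 -0.2] w 0.0908 g 0.9 j [ 0.2   0.64  1.64  0.    0.87 -1.82]
```

step_arm([
  [[-0.007,0,0],0,91],
  [[-0.014,0,0],0,91],
  [[-0.021,0,0],0,91],
  [[-0.028,0,0],0,91],
  [[-0.035,0,0],0,91],
])

```text
time_s: 30.93
tcp_pos: [0.5719, 0.184, 0.0451]
tcp_rot: [0.703, -3.062, 0.0]
contact_force: [-2.4, 0.2, -1.0]
gripper_width: 0.091
grip_force: 1.0
```

step_arm([
  [[-0.007,0,0],0,91],
  [[-0.014,0,0],0,91],
  [[-0.021,0,0],0,91],
  [[-0.028,0,0],0,91],
  [[-0.034,0,0],0,91],
])

```text
time_s: 31.35
tcp_pos: [0.595, 0.1951, 0.0452]
tcp_rot: [-0.703, 3.062, -0.0]
contact_force: [-2.4, 1.5, -0.5]
gripper_width: 0.091
grip_force: 0.9
```

step_arm([
  [[-0.005,0,0],0,91],
  [[-0.01,0,0],0,91],
  [[-0.015,0,0],0,91],
  [[-0.019,0,0],0,91],
  [[-0.022,0,0],0,91],
])

```text
time_s: 31.77
tcp_pos: [0.6096, 0.2022, 0.0452]
tcp_rot: [-0.703, 3.062, -0.0]
contact_force: [-1.5, -0.3, 1.8]
gripper_width: 0.0906
grip_force: 0.7
```

```bash
python3 -c "
from tilt import *
dr()"
```

```text
TCP lead edge to front plane 0.0393 lat -0.0004 push 1.5
t 31.7667 p [0.6096 0.2022 0.0452] ya 115.85 F [-1.5 -0.3  1.8] w 0.0906 g 0.7 j [ 0.23  0.71  1.46 -0.    0.98 -1.79]
```

step_arm([
  [[-0.003,0,0],0,91],
  [[-0.006,0,0],0,91],
  [[-0.009,0,0],0,91],
  [[-0.012,0,0],0,91],
  [[-0.015,0,0],0,91],
])

```text
time_s: 32.18
tcp_pos: [0.6189, 0.2067, 0.0451]
tcp_rot: [0.703, -3.061, 0.0]
contact_force: [-13.1, -6.7, 12.9]
gripper_width: 0.0908
grip_force: 7.5
```

step_arm([
  [[-0.003,0,0],0,91],
  [[-0.006,0,0],0,91],
  [[-0.009,0,0],0,91],
  [[-0.012,0,0],0,91],
  [[-0.014,0,0],0,91],
])

```text
time_s: 32.6
tcp_pos: [0.6278, 0.2112, 0.0452]
tcp_rot: [0.703, -3.06, 0.0]
contact_force: [-8.1, -2.9, 6.4]
gripper_width: 0.0912
grip_force: 4.0
```

step_arm([
  [[-0.002,0,0],0,91],
  [[-0.004,0,0],0,91],
  [[-0.006,0,0],0,91],
  [[-0.008,0,0],0,91],
  [[-0.01,0,0],0,91],
])

```text
time_s: 33.02
tcp_pos: [0.6337, 0.2141, 0.0451]
tcp_rot: [0.703, -3.058, 0.001]
contact_force: [-22.1, -11.3, 18.9]
gripper_width: 0.0912
grip_force: 11.7
```

```bash
python3 -c "
from tilt import *
dr()"
```

```text
TCP lead edge to front plane 0.0125 lat -0.0002 push 24.8
t 33.0167 p [0.6337 0.2141 0.0451] ya 115.89 F [-22.1 -11.3  18.9] w 0.0912 g 11.7 j [ 0.24  0.74  1.38 -0.    1.03 -1.79]
```

A 25 N stop is reached right after the catch, consistent with the panel home (panel face 14 mm ahead of the front plane). I'll back off and check.

step_arm([
  [[0.003,0,0],0,91],
  [[0.01,0,0],0,91],
  [[0.03,0,0],0,91],
  [[0.06,0,0],0,91],
  [[0.1,0,0],0,91],
])

```text
time_s: 33.43
tcp_pos: [0.5689, 0.1822, 0.0453]
tcp_rot: [-0.702, 3.059, -0.0]
contact_force: [0.1, -0.0, -0.3]
gripper_width: 0.0912
grip_force: 0.0
```

step_arm([
  [[0.04,0,-0.02],0,91],
  [[0.08,0,-0.06],0,91],
  [[0.12,0,-0.1],0,91],
  [[0.14,0,-0.15],0,91],
  [[0.14,0,-0.2],0,91],
])

```text
time_s: 33.85
tcp_pos: [0.4698, 0.135, 0.1962]
tcp_rot: [0.701, -3.059, -0.0]
contact_force: [2.2, 0.3, 0.3]
gripper_width: 0.0911
grip_force: 0.0
```

step_arm([
  [[0,-0.05,-0.02],0,91],
  [[0,-0.1,-0.02],0,91],
  [[0,-0.15,-0.02],0,91],
  [[0,-0.2,-0.02],0,91],
  [[0,-0.25,-0.02],0,91],
])

```text
time_s: 34.27
tcp_pos: [0.5561, -0.0344, 0.2106]
tcp_rot: [-0.702, 3.06, -0.001]
contact_force: [0.7, 1.1, 0.3]
gripper_width: 0.0908
grip_force: 0.0
```

Run:
```python
from tilt import *
show()
c,s=np.cos(.4494),np.sin(.4494)
W=lambda x,y,z:np.c_[.6593+c*x-s*y,.2266+s*x+c*y,z+0*x]
for n in('side','top'):
    C=optics.camera(n); cv2.imwrite(f'pics/end_{n}.png',C['pixels']); im=cv2.GaussianBlur(C['pixels'],(3,3),0).astype(float).mean(2); sc=[]
    old=cv2.GaussianBlur(cv2.imread(f'pics/{n}0.png'),(3,3),0).astype(float).mean(2)
    y=np.linspace(-.13,.13,60)
    def prof(im,o):
        q=proj(C,W(y*0+o,y,y*0+.08)).astype(np.float32); return cv2.remap(im,q[:,:1],q[:,1:],cv2.INTER_LINEAR).mean()
    for img,lab in((old,'start'),(im,'now')):
        o=np.arange(-.17,.02,.001); p=np.array([prof(img,a) for a in o]); g=np.abs(np.gradient(p)); k=np.argsort(-g)[:6]
        print(n,lab,[(round(o[i],3),round(g[i],1)) for i in k])
```

```text
t 34.2667 p [ 0.5561 -0.0344  0.2106] ya 115.85 F [0.7 1.1 0.3] w 0.0908 g 0.0 j [-0.17  0.4   1.52 -0.    1.22 -2.19]
side start [(np.float64(-0.146), np.float64(5.1)), (np.float64(-0.147), np.float64(5.1)), (np.float64(-0.145), np.float64(4.9)), (np.float64(-0.148), np.float64(4.8)), (np.float64(-0.149), np.float64(4.4)), (np.float64(-0.144), np.float64(4.3))]
side now [(np.float64(-0.013), np.float64(2.7)), (np.float64(-0.014), np.float64(2.7)), (np.float64(-0.093), np.float64(2.7)), (np.float64(0.002), np.float64(2.7)), (np.float64(0.001), np.float64(2.7)), (np.float64(-0.092), np.float64(2.6))]
top start [(np.float64(-0.143), np.float64(14.5)), (np.float64(-0.144), np.float64(13.8)), (np.float64(-0.142), np.float64(13.4)), (np.float64(-0.145), np.float64(11.6)), (np.float64(-0.141), np.float64(10.8)), (np.float64(-0.146), np.float64(8.2))]
top now [(np.float64(-0.01), np.float64(13.4)), (np.float64(-0.009), np.float64(13.2)), (np.float64(-0.011), np.float64(12.1)), (np.float64(-0.008), np.float64(11.8)), (np.float64(-0.012), np.float64(9.8)), (np.float64(-0.007), np.float64(9.4))]
```

```bash
python3 -c "
from rig import r
print(r.job_done())"
```

```text
the job is handed in; nothing more can be done
None
```

The holder is upside down over the peg with its rim on the drawer floor and released, the drawer is pushed past its catch against its stop, and I did not touch the other items; it was handed in at about 34 s, with the closed drawer checked by position and force measurements rather than a viewed picture.

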